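Weigh out a copper lot on the spring scale

ROBOT

A 6-joint arm with a two-finger parallel gripper is mounted at the origin on the work surface. World frame = base frame: x ahead of the robot, y to its left, z up, the work surface at z = 0. Lengths are in m, angles in rad, forces in N, time in s.
With the tool pointing down it reaches from about 0.35 to 0.975 m from the base axis. Payload 7.1 kg.
Tool frame: the origin (TCP) lies midway between the tips of the shut fingers; the grasp point (between the pads) lies 19 mm behind it; z points along the fingers, x is the direction in which the jaws open and shut, and the axes are right-handed (so a half turn about z gives the same grasp; the last joint's range is limited). The gripper opens to 88 mm and grips with 3 to 60 N. Pads are 20 mm wide; open, the fingers measure 115 mm over their backs; the gripper's body (75 mm by 178 mm) begins 61 mm behind the grasp point.
Start: joints at [-1.137, 0.423, 1.63, -0, 1.089, -0.019], TCP at [0.273, -0.562, 0.223] pointing down, gripper open.
Joint ranges: [-3, 3], [-0.9, 2.11], [0.09, 2.58], [-1.31, 4.45], [0.11, 2.69], [-2.54, 2.54]. Speed limits (rad/s): [2.39, 2.39, 3.01, 3.14, 3.14, 3.14].

INTERFACE

Orientations are given as a unit quaternion [w, x, y, z].
In Python, from station import move_pose, movel, movej, command_gripper, wait, inverse_kinematics, read_camera, camera_info, MotionError, job_done, get_time, get_joint_pos, get_qvel, get_effort, get_tcp_pos, get_ee_rot, get_ft_force, get_ft_torque, get_grip_width gives the robot as it stands. Calls block until the motion is done:
- move_pose(position, orientation): joint-space move of the TCP to a pose.
- movel(position, frame=None, v=0.15, until_force=None): straight line of the TCP; frame=None keeps the orientation; v is the mean speed in m/s. With until_force (N) it stops when the force on the tool has changed by that much, and returns True; else False.
- movej(angles): joint-space move.
- command_gripper(opening): opening from 0.0 (shut) to 1.0 (fully open); the grip force is fixed at half the most; returns when the fingers have stopped.
- wait(seconds).
- inverse_kinematics(position, orientation): joint angles nearest the present ones, or None.
- read_camera(name): name is "scene" or "top" or "wrist"; returns the picture (400x640x3 uint8, red, green, blue); there is no depth.
- camera_info(name): a dict with "intrinsics" (3x3 intrinsics, pixels), "T" (4x4, takes a point from camera to world coordinates); the wrist camera has in their place "tool_from_camera" (4x4, takes a point from camera to tool coordinates, whose origin is the TCP and whose axes are the tool frame's). Camera axes: x right, y up, looking along -z (the intrinsics and any distortion apply to the point x, -y, -z); pixel columns grow to the right and rows downward; lengths in m; the calibration is good to about 2 mm. A picture is of the moment at which its call begins: read the wrist's pose just before it. camera_info takes no time and is no camera call.
A pose or a line that the arm cannot do raises MotionError and nothing moves.
- job_done(): hands the job in, once; it reports no verdict.
Readings, each from a call of its own:
- get_time(): time.
- get_joint_pos(): joint angles.
- get_qvel(): joint speeds.
- get_effort(): joint torques, N m.
- get_tcp_pos(): TCP position.
- get_ee_rot(): TCP orientation.
- get_ft_force(): force on the tool from outside, world axes, zero at the start.
- get_ft_torque(): the same for the moment, N m.
- get_grip_width(): opening from 0.0 (shut) to 1.0 (fully open).
Only numpy, scipy, OpenCV 4.12 (cv2) and the standard library are available. Lean on these libraries where they do the work, as an engineer would, in place of code of your own. Each camera call takes 0.05 s, during which the arm holds its last target. There are 200 camera calls.

TASK

The spring scale's pan already carries a salvaged copper heat sink. Thread copper collars from the mat onto the pan's post, one at a time, letting go of each and reading the scale before fetching the next, until the orange pointer comes to rest in the green band of the gauge. Never push or load the pointer into the red, leave the collars you do not need where they lie, and do not disturb the multimeter, fan or screwdriver.

Things in the scene. Friction and masses are not known exactly. Their poses are not given: they have to be found in the camera images.
- scale: Fixed base of a blue spring scale, footing 150 (x) x 240 mm (y), z up; origin on the bench under the post's nominal axis. Above it rides the pan: level aluminium plate, 110 mm in x, y -130 to +55 mm, its top face 148 mm above the bench at reading 0, sinking by the reading. A copper heat sink fixed on the pan fills x -30 to +30, y -122 to -80 mm, 24 mm tall above that face.
- post_nominal (a point): On the base (does not sink): nominal axis of the pan's post, 148 mm above the bench. Post: steel, 12 mm thick, 65 mm tall above the pan's top face, flat tip, 1 mm chamfer. The pan with post has side play: it stands up to 7 mm off this axis in the scale's x and in its y, differently each time, unmeasured; 6 N sideways shifts it. A collar goes on only when within 1.5 to 2 mm of centre.
- gauge (a point): Centre of the gauge's green band, on the front (+x) face of a fixed white upright board, 50 mm wide (y 87 to 137 mm in the scale's frame), 155 mm tall. Orange pointer of the pan moves down in front of it. Black marks at readings 0, 10 and 20 mm; green 30 to 39 mm; red from 46 mm.
- pan (a joint): Scale reading: how far pan and pointer have sunk, m (stop at 0.056). Spring 294 N/m: a collar adds 8 mm, a 1 N push 3.4 mm. Starts at 11 to 20 mm by the heat sink's unknown weight; 2 or 3 collars are needed. Green: 0.030 to 0.039; red from 0.046. A collar pressed on the post's tip pushes the pan down; when its hole finds the post the pan springs back up.
- mat: Thin beige square mat with red squares, 220 x 220 mm, 3 mm thick, fixed to the bench; the four collars start on it, about 100 mm apart. Origin: centre of its underside.
- collar0: Identical copper collar (thick ring): outer diameter 46 mm, hole 14 mm right through, 18 mm tall, 0.24 kg, lying flat on the mat with its hole upright. Origin: centre of its underside, z up along the hole.
- collar1: Identical copper collar (thick ring): outer diameter 46 mm, hole 14 mm right through, 18 mm tall, 0.24 kg, lying flat on the mat with its hole upright. Origin: centre of its underside, z up along the hole.
- collar2: Identical copper collar (thick ring): outer diameter 46 mm, hole 14 mm right through, 18 mm tall, 0.24 kg, lying flat on the mat with its hole upright. Origin: centre of its underside, z up along the hole.
- collar3: Identical copper collar (thick ring): outer diameter 46 mm, hole 14 mm right through, 18 mm tall, 0.24 kg, lying flat on the mat with its hole upright. Origin: centre of its underside, z up along the hole.
- multimeter: Bystander: loose yellow multimeter lying flat, 160 x 80 x 36 mm. Origin: centre of its underside, length along x.
- fan: Bystander: loose black square cooling fan lying flat, 75 x 75 x 20 mm. Origin: centre of its underside.
- screwdriver: Bystander: loose screwdriver lying on the bench, 160 mm long along its x, handle to -x. Origin: under its middle.
Mind the look-alikes: they are no part of the job. Leave any grey look-alike of the collar3 alone. Leave any purple look-alike of the collar0 alone.

How it is judged:
On the way:
1. a first collar is down on the post and let go, and the scale has come to rest short of the green band ((((horizontal distance between collar0 and post_nominal below 0.012 m and angle between collar0's own z axis and vertical below 0.12 rad and height (world z) of collar0 between 0.07 and 0.138 m) and contact force between the fingers and collar0 below 0.05 N) or ((horizontal distance between collar1 and post_nominal below 0.012 m and angle between collar1's own z axis and vertical below 0.12 rad and height (world z) of collar1 between 0.07 and 0.138 m) and contact force between the fingers and collar1 below 0.05 N) or ((horizontal distance between collar2 and post_nominal below 0.012 m and angle between collar2's own z axis and vertical below 0.12 rad and height (world z) of collar2 between 0.07 and 0.138 m) and contact force between the fingers and collar2 below 0.05 N) or ((horizontal distance between collar3 and post_nominal below 0.012 m and angle between collar3's own z axis and vertical below 0.12 rad and height (world z) of collar3 between 0.07 and 0.138 m) and contact force between the fingers and collar3 below 0.05 N)) and value of joint pan below 0.03 m and velocity of joint pan between -0.01 and 0.01 m/s and contact force between the fingers and scale below 0.05 N), for 0.2 s.
At the end, for the whole second after the job is handed in: The pointer rests between 29.2 and 40 mm (green band plus a little); every collar is threaded flat on the post (within 12 mm of its nominal axis, underside below 160 mm) or within 30 mm of where it started on the mat; all at rest (value of joint pan between 0.0292 and 0.04 m and velocity of joint pan between -0.01 and 0.01 m/s and ((horizontal distance between collar0 and post_nominal below 0.012 m and angle between collar0's own z axis and vertical below 0.12 rad and height (world z) of collar0 between 0.07 and 0.16 m) or distance of collar0 from where it was at the start of the episode below 0.03 m) and ((horizontal distance between collar1 and post_nominal below 0.012 m and angle between collar1's own z axis and vertical below 0.12 rad and height (world z) of collar1 between 0.07 and 0.16 m) or distance of collar1 from where it was at the start of the episode below 0.03 m) and ((horizontal distance between collar2 and post_nominal below 0.012 m and angle between collar2's own z axis and vertical below 0.12 rad and height (world z) of collar2 between 0.07 and 0.16 m) or distance of collar2 from where it was at the start of the episode below 0.03 m) and ((horizontal distance between collar3 and post_nominal below 0.012 m and angle between collar3's own z axis and vertical below 0.12 rad and height (world z) of collar3 between 0.07 and 0.16 m) or distance of collar3 from where it was at the start of the episode below 0.03 m) and linear speed of each of collar0, collar1, collar2, collar3 below 0.02 m/s); the robot touches nothing.
It fails at once if the scale is overloaded: the pointer goes into the red (46 mm) (value of joint pan above 0.046 m).
It fails at once if the multimeter is moved by more than 30 mm (distance of multimeter from where it was at the start of the episode above 0.03 m).
It fails at once if the fan is moved by more than 30 mm (distance of fan from where it was at the start of the episode above 0.03 m).
It fails at once if the screwdriver is moved by more than 30 mm (distance of screwdriver from where it was at the start of the episode above 0.03 m).
It also fails if it takes over 72 s, if anything falls off the work surface, if the arm or the gripper's body presses on something with over 40 N, if the wrist force passes 120 N, or if a joint passes its speed limit or range.

## Working session

There is one attempt and no reset: what is moved stays moved. The work goes in short steps, each a Python script; the robot and the scene stay as the last script left them, time stands still between calls to the robot, and variables do not carry over. Pictures are saved under pics/ and viewed, about 8 in all and at most 12, crops included, and the job is handed in when it is done.

```bash
ls; mkdir -p pics; python3 - <<'E'
from station import *
import cv2, numpy as np
for n in("scene","top"):
    im=read_camera(n); cv2.imwrite(f"pics/{n}0.png",im[:,:,::-1]); i=camera_info(n); print(n,np.round(i["intrinsics"],1).tolist(),np.round(i["T"],3).tolist(),[k for k in i])
i=camera_info("wrist");print(i)
print(get_time(),get_tcp_pos(),get_ee_rot())
E
```

```text
pics
scene [[372.6, 0.0, 320.3], [0.0, 372.6, 199.7], [0.0, 0.0, 1.0]] [[0.773, -0.511, 0.376, 0.967], [0.634, 0.61, -0.475, -0.493], [0.014, 0.606, 0.796, 0.814], [0.0, 0.0, 0.0, 1.0]] ['intrinsics', 'T']
top [[464.1, 0.0, 328.4], [0.0, 464.1, 201.2], [0.0, 0.0, 1.0]] [[0.023, 0.997, -0.073, 0.51], [-1.0, 0.023, -0.008, -0.07], [-0.006, 0.073, 0.997, 1.552], [0.0, 0.0, 0.0, 1.0]] ['intrinsics', 'T']
{'intrinsics': array([[289.77370726,   0.        , 323.6055677 ],
       [  0.        , 289.77370726, 202.23220686],
       [  0.        ,   0.        ,   1.        ]]), 'tool_from_camera': array([[ 9.99997585e-01, -5.99481739e-04,  2.11425012e-03,
        -9.74024768e-04],
       [ 5.22053331e-06, -9.61422951e-01, -2.75074372e-01,
        -7.36376408e-02],
       [ 2.19759065e-03,  2.75073719e-01, -9.61420626e-01,
        -1.61070469e-01],
       [ 0.00000000e+00,  0.00000000e+00,  0.00000000e+00,
         1.00000000e+00]])}
0.1 [ 0.2732345  -0.56153808  0.22197025] [-3.89093196e-04  8.47779445e-01 -5.30348481e-01 -5.91938462e-04]
```

View pics/scene0.png

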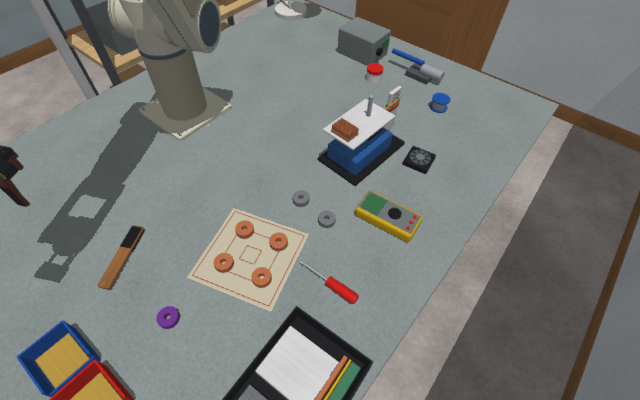

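View pics/top0.png

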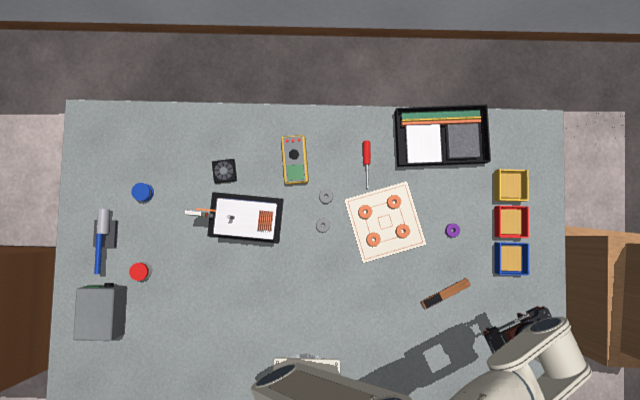

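The four copper collars are on the mat: top view (365,212), (393,201), (373,240) and (403,231). Look-alikes to leave are the two grey rings at top (326,197) and (323,225) and the purple one at (453,230). The scale's post is at about top (231,219). Next I'll localise them from the two views.

```bash
cat > h.py <<'E'
from station import *
import cv2, numpy as np
from scipy.spatial.transform import Rotation as R
def cam(n):
    i=camera_info(n); K=i["intrinsics"]
    if n!="wrist": return K,i["T"]
    q=get_ee_rot(); T=np.eye(4); T[:3,:3]=R.from_quat([q[1],q[2],q[3],q[0]]).as_matrix(); T[:3,3]=get_tcp_pos()
    return K,T@i["tool_from_camera"]
def ray(C,uv):
    K,T=C; d=T[:3,:3]@np.array([(uv[0]-K[0,2])/K[0,0],-(uv[1]-K[1,2])/K[1,1],-1]); return T[:3,3],d/np.linalg.norm(d)
def onz(C,uv,z):
    o,d=ray(C,uv); return o+d*(z-o[2])/d[2]
def proj(C,p):
    K,T=C; c=T[:3,:3].T@(np.asarray(p)-T[:3,3]); return np.array([K[0,2]+K[0,0]*c[0]/-c[2],K[1,2]-K[1,1]*c[1]/-c[2]])
def tri(C1,u1,C2,u2):
    o1,d1=ray(C1,u1);o2,d2=ray(C2,u2); s=np.linalg.lstsq(np.c_[d1,-d2],o2-o1,rcond=None)[0]
    a,b=o1+d1*s[0],o2+d2*s[1]; return (a+b)/2,np.linalg.norm(a-b)
def shot(n,name=None):
    C=cam(n); im=read_camera(n)
    if name: cv2.imwrite("pics/"+name+".png",im[:,:,::-1])
    return C,im
def down(yaw): # tool z down, jaws (tool x) at angle yaw from world x
    q=(R.from_euler('z',yaw)*R.from_euler('x',np.pi)).as_quat(); return np.array([q[3],q[0],q[1],q[2]])
def blobs(im,lo,hi,amin):
    m=cv2.inRange(cv2.cvtColor(im,cv2.COLOR_RGB2HSV),np.array(lo),np.array(hi))
    out=[]
    for c in cv2.findContours(m,cv2.RETR_EXTERNAL,cv2.CHAIN_APPROX_NONE)[0]:
        if cv2.contourArea(c)>amin:
            M=cv2.moments(c); out.append((M['m10']/M['m00'],M['m01']/M['m00'],cv2.contourArea(c),c))
    return out
E
python3 - <<'E'
from h import *
ims={n:cv2.imread(f"pics/{n}0.png")[:,:,::-1].copy() for n in("top","scene")}
B={n:[b for b in blobs(ims[n],(5,110,110),(14,255,255),40)] for n in ims}
for n in B:
    for b in B[n]: print(n,np.round(b[:3],1))
Ct,Cs=cam("top"),cam("scene")
for b in B["top"]:
    p=onz(Ct,b[:2],.02); s=proj(Cs,p); m=min(B["scene"],key=lambda c:np.hypot(c[0]-s[0],c[1]-s[1]))
    q,g=tri(Ct,b[:2],Cs,m[:2]); print(np.round(b[:2],1),"plane",np.round(p,4),"tri",np.round(q,4),"gap",round(g,4),np.round(np.subtract(m[:2],s),1))
# mm scale base dark rect / pan
a=cv2.resize(ims["top"][170:260,170:300],None,fx=3.5,fy=3.5,interpolation=2)
b=cv2.resize(ims["scene"][75:190,310:430],None,fx=3.5,fy=3.5,interpolation=2)
H=max(a.shape[0],b.shape[0]); a=cv2.copyMakeBorder(a,0,H-a.shape[0],0,0,0)
b=cv2.copyMakeBorder(b,0,H-b.shape[0],0,0,0); v=np.hstack([a,b])[:,:,::-1]; print(v.shape); cv2.imwrite("pics/crop1.png",v[:, :800*2]); 
E
```

```text
top [453.9 288.6 227.5]
top [373.  238.9 121.5]
top [402.5 230.6 124.5]
top [264.5 220.3 208.5]
top [364.9 211.4 117.5]
top [393.7 201.3 121. ]
top [442.9 121.4 189. ]
scene [331.6 377.8 204.5]
scene [261.  276.9 280. ]
scene [223.  262.1 263. ]
scene [113.9 267.2 443.5]
scene [278.1 241.4 234.5]
scene [244.1 229.  222. ]
scene [344.9 128.  219. ]
[453.9 288.6] plane [ 0.3461 -0.4737  0.02  ] tri [ 0.3442 -0.4782  0.0133] gap 0.0059 [-2.4  2.6]
[373.  238.9] plane [ 0.5016 -0.2074  0.02  ] tri [ 0.5004 -0.2095  0.0132] gap 0.0037 [-1.3  1.8]
[402.5 230.6] plane [ 0.5311 -0.3042  0.02  ] tri [ 0.5302 -0.3067  0.0134] gap 0.0036 [-1.3  2. ]
[264.5 220.3] plane [0.5546 0.1514 0.02  ] tri [0.5504 0.1327 0.1461] gap 0.0014 [ -2.4 -29.9]
[364.9 211.4] plane [ 0.5917 -0.1795  0.02  ] tri [ 0.5911 -0.1811  0.0128] gap 0.0027 [-0.9  1.9]
[393.7 201.3] plane [ 0.627  -0.2741  0.02  ] tri [ 0.6266 -0.2763  0.013 ] gap 0.0032 [-1.2  2. ]
[442.9 121.4] plane [ 0.8991 -0.4351  0.02  ] tri [ 0.8827 -0.3862  0.1602] gap 0.0491 [ 25.7 -45.8]
(402, 875, 3)
```

```bash
python3 - <<'E'
from h import *
q=(R.from_euler('y',.5)*R.from_euler('z',-np.pi/2)*R.from_euler('x',np.pi)).as_quat(); q=np.r_[q[3],q[:3]]
move_pose([.64,.27,.265],q); wait(.1)
C,im=shot("wrist","w1"); np.savez("w1.npz",K=C[0],T=C[1])
print(get_time(),get_tcp_pos(),get_joint_pos(),C[1][:3,3])
E
```

```text
3.4417 [0.64024805 0.26936418 0.26506167] [0.3147005  0.74238101 1.06834569 0.15359907 1.80703605 1.88610344] [0.78212114 0.26933691 0.37032132]
```

View pics/w1.png

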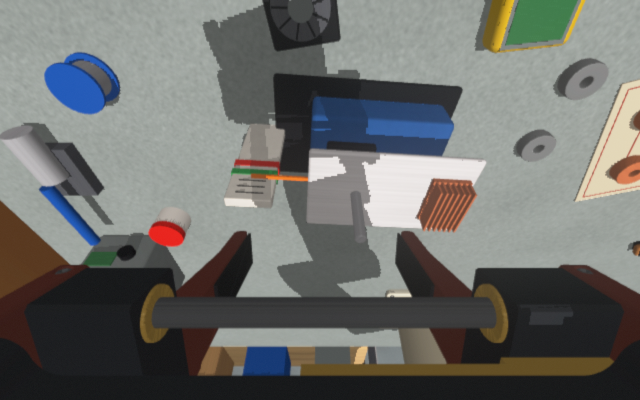

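w1 shows the gauge at about (255,170): marks at rows 180–193, green ~170, red ~161. The orange pointer is at about (285,177), the post runs from base (357,193) to tip (361,238), and the heat sink is at (447,205). I'll take a second wrist view from overhead for triangulation and enlarge the gauge.

```bash
python3 - <<'E'
from h import *
# vertical view with jaws along y: camera at +x side
move_pose([.60,.235,.30],down(-np.pi/2)); wait(.1)
C,im=shot("wrist","w2"); np.savez("w2.npz",K=C[0],T=C[1]); print(get_time(),get_tcp_pos())
a=cv2.imread("pics/w1.png")[120:250,210:310]; b=im[:,:,::-1]
a=cv2.resize(a,None,fx=4,fy=4,interpolation=1)
b=cv2.resize(b[40:330,200:440],None,fx=1.6,fy=1.6,interpolation=1)
H=520;b=cv2.copyMakeBorder(b,0,H-b.shape[0],0,0,0);v=np.hstack([a,b]);print(v.shape);cv2.imwrite("pics/c2.png",v)
E
```

```text
4.1833 [0.60101191 0.23512453 0.29882344]
(520, 784, 3)
```

View pics/c2.png

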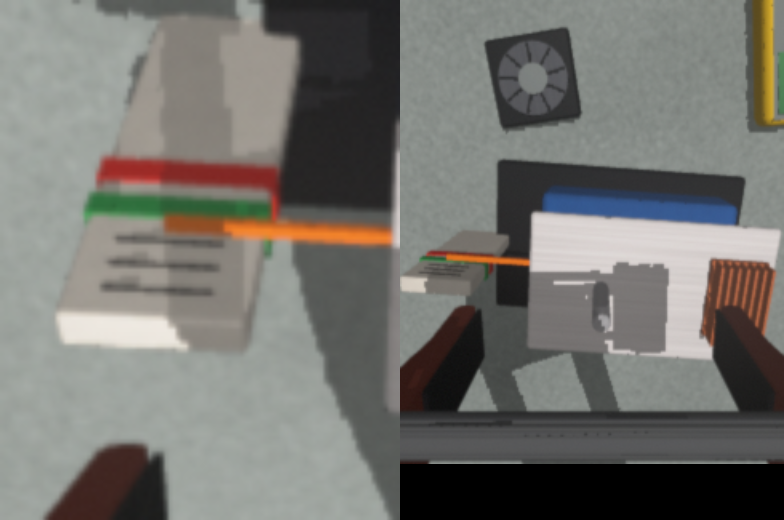

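```bash
python3 - <<'E'
from h import *
C=[(lambda z:(z["K"],z["T"]))(np.load(f"w{i}.npz")) for i in(1,2)]
for n,a,b in[("LT",(308,150),(280.6,172.5)),("LB",(307,222),(280,257.5)),("RT",(485,160),(436.9,183.5))]:
    p,g=tri(C[0],a,C[1],b); print(n,np.round(p,4),round(g,4))
v=[cv2.resize(cv2.imread("pics/w1.png")[180:255,320:395],None,fx=5,fy=5,interpolation=0),cv2.resize(cv2.imread("pics/w2.png")[195:270,285:360],None,fx=5,fy=5,interpolation=0)]
cv2.imwrite("pics/c3.png",np.hstack(v))
E
```

```text
LT [0.614  0.2859 0.1253] 0.0005
LB [0.5046 0.2913 0.1254] 0.0003
RT [0.6005 0.1014 0.1237] 0.0002
```

View pics/c3.png

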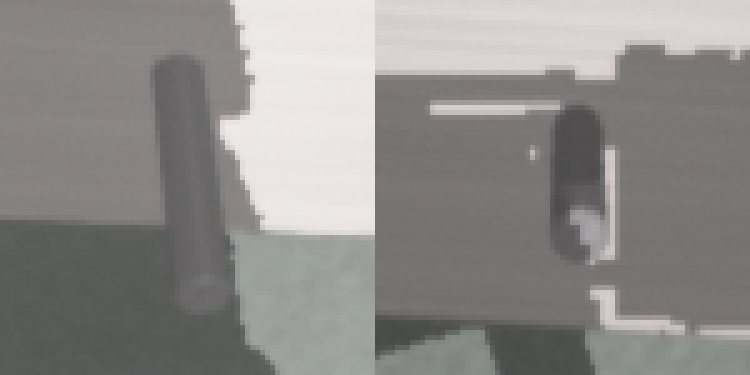

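```bash
python3 - <<'E'
from h import *
C=[(lambda z:(z["K"],z["T"]))(np.load(f"w{i}.npz")) for i in(1,2)]
p,g=tri(C[0],(360.6,238.6),C[1],(325.4,242.4)); print("tip",p,g)
for z in(.190,.194,.198): print(z,onz(C[0],(360.6,238.6),z),onz(C[1],(325.4,242.4),z))
# base of post (front edges): centre at pan level
for z in(.125,.13): print(z,onz(C[0],(320+180/5,180+62/5),z),onz(C[1],(285+202/5,195+112/5),z))
E
```

```text
tip [0.55514058 0.23365699 0.19185344] 0.0007587468208797858
0.19 [0.55291941 0.23292293 0.19      ] [0.55421125 0.23401458 0.19      ]
0.194 [0.5580037  0.23373069 0.194     ] [0.55599232 0.23403505 0.194     ]
0.198 [0.563088   0.23453845 0.198     ] [0.55777339 0.23405552 0.198     ]
0.125 [0.55564909 0.23265867 0.125     ] [0.55841464 0.2337229  0.125     ]
0.13 [0.56026492 0.23340622 0.13      ] [0.56014666 0.23374787 0.13      ]
```

```bash
cat >> h.py <<'E'
Q=down(-np.pi/2)
def collar(C,im,guess,zt=.021):
    # hole-bearing ring: centre of its copper outline nearest guess, cast on mid-height
    g=proj(C,[*guess,.012]); b=min(blobs(im,(4,100,60),(16,255,255),300),key=lambda b:np.hypot(b[0]-g[0],b[1]-g[1]))
    # hole: dark/beige inner region -> use child contour
    m=np.zeros(im.shape[:2],np.uint8); cv2.drawContours(m,[b[3]],-1,255,-1)
    hsv=cv2.cvtColor(im,cv2.COLOR_RGB2HSV); ring=cv2.inRange(hsv,(4,100,60),(16,255,255))
    return b, onz(C,b[:2],.012)
def pick(guess,name):
    move_pose([guess[0]+.046,guess[1],.13],Q); wait(.1)
    C,im=shot("wrist",name); b,p=collar(C,im,guess)
    (cx,cy),r=cv2.minEnclosingCircle(b[3]); print("collar px",np.round(b[:3],1),"diam mm",np.ptp(b[3][:,0,0])/C[0][0,0]*1e3*(C[1][2,3]-.02)/.97,"pos",np.round(p,4),"t",get_time())
    return C,im,p
E
python3 - <<'E'
from h import *
C,im,p=pick((.591,-.181),"w3"); np.savez("w3.npz",K=C[0],T=C[1])
print(proj(C,[*get_tcp_pos()]))
cv2.imwrite("pics/c4.png",cv2.resize(im[120:330,180:460],None,fx=2.5,fy=2.5)[:,:,::-1])
E
```

```text
collar px [ 325.5  241.7 1599. ] diam mm 55.12372434641124 pos [ 0.588  -0.1813  0.012 ] t 5.9833
[324.5075784  245.50575718]
```

View pics/c4.png

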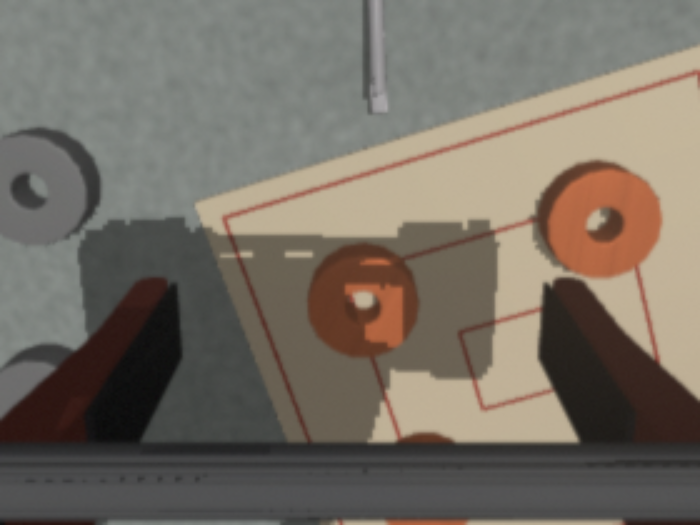

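```bash
python3 - <<'E'
from h import *
z=np.load("w3.npz"); C=(z["K"],z["T"]); p=onz(C,(325.2,240.5),.021); print("collar top",p)
for q in((-22,0),(22,0),(0,22.5),(0,-22.5)): print(onz(C,(325.2+q[0],240.5+q[1]),.021)-p)
x,y=p[:2]
movel([x,y,.06]); movel([x,y,.005],v=.1)
command_gripper(.3); print("width",get_grip_width()*88,get_time(),get_ft_force())
f0=get_ft_force()
movel([x,y,.15],v=.25); wait(.1); print("width",get_grip_width()*88,get_ft_force(),get_tcp_pos())
C,im=shot("wrist","w4"); np.savez("w4.npz",K=C[0],T=C[1]); print(get_time())
cv2.imwrite("pics/c5.png",cv2.resize(im[180:330,230:420],None,fx=3.5,fy=3.5)[:,:,::-1])
E
```

```text
collar top [ 0.59328564 -0.18091593  0.021     ]
[-4.82445870e-05  2.22260074e-02  0.00000000e+00]
[ 4.82338887e-05 -2.22210788e-02  0.00000000e+00]
[-2.51461746e-02 -7.78507282e-05  0.00000000e+00]
[2.40123934e-02 7.43406241e-05 0.00000000e+00]
width 45.31919090499616 8.125 [-0.59513191 -1.22083296 -0.1128653 ]
width 45.394578802751724 [-1.06492922  0.24534699 -2.53182167] [ 0.59175102 -0.18040954  0.1477057 ]
9.0083
```

View pics/c5.png

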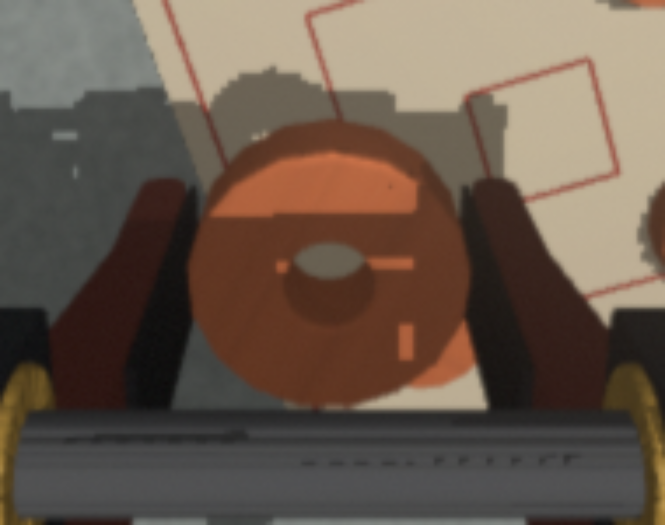

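```bash
cat >> h.py <<'E'
def goto(p,v=.15,n=2,tol=.0004):
    # line, with the standing error fed back
    p=np.array(p,float); c=p.copy(); movel(c,v=v)
    for _ in range(n):
        wait(.08); e=p-get_tcp_pos()
        if np.abs(e).max()<tol: break
        c=c+e; movel(c,v=.05)
    return c
def mf(n=4):
    return np.mean([(wait(.01),get_ft_force())[1] for _ in range(n)],0)
def hole_off(C,px,dz=.0165):
    t=get_tcp_pos(); return onz(C,px,t[2]+dz)-t
E
python3 - <<'E'
from h import *
z=np.load("w4.npz"); C=(z["K"],z["T"]); t=get_tcp_pos()
off=onz(C,(324.1,261.4),t[2]+.0165)-t; print("off",off, onz(C,(230+190/3.5,180+265/3.5),t[2]+.0165)-onz(C,(230+470/3.5,180+265/3.5),t[2]+.0165))
tip=np.array([.5555,.234]); g=tip-off[:2]; print("goal",g)
movel([t[0],t[1],.235],v=.3)
move_pose([*g,.235],Q); c=goto([*g,.207],n=3); wait(.15)
print(get_time(),get_tcp_pos(),c); f0=mf(); print("f0",f0)
hit=movel([c[0],c[1],c[2]-.022],v=.02,until_force=1.2); wait(.2)
print(hit,get_time(),get_tcp_pos(),mf()-f0)
np.savez("st.npz",f0=f0,off=off,g=g,c=c)
E
```

```text
off [-0.00212928  0.0002209   0.0165    ] [-6.14058637e-05  4.38320572e-02  2.77555756e-17]
goal [0.55762928 0.2337791 ]
12.4583 [0.55758948 0.2337384  0.2069516 ] [0.55762615 0.23373437 0.20698197]
f0 [ 0.35433166  0.23720915 -2.47111353]
True 13.4417 [0.557055   0.23350847 0.19118083] [0.59707148 0.80330254 1.93953448]
```

```bash
cat >> h.py <<'E'
def spiral(f0,p0,zc,step=.9e-3,rmax=.0065,tmax=12):
    # archimedean search at constant press; True when the press force vanishes
    t0=get_time(); th=0.; pitch=1.4e-3; log=[]
    while get_time()-t0<tmax:
        r=pitch*th/(2*np.pi)
        if r>rmax: break
        p=[p0[0]+r*np.cos(th),p0[1]+r*np.sin(th),zc]
        movel(p,v=.04); f=get_ft_force()-f0; log.append((r,f[2],np.hypot(f[0],f[1])))
        if f[2]<.5: 
            wait(.08); f=get_ft_force()-f0
            if f[2]<.6: print("found",r,th%6.28,f,"t",get_time()-t0,len(log)); return True
        th+=step/max(r,.6e-3)
    print("not found",np.round(log[-3:],3),get_time()-t0,len(log)); return False
E
python3 - <<'E'
from h import *
s=np.load("st.npz"); f0=s["f0"]; t=get_tcp_pos(); c=s["c"]
ok=spiral(f0,c[:2],t[2]+.0005,tmax=9)
print(get_tcp_pos(),mf()-f0,get_time())
E
```

```text
found 0.0011755188292598983 5.275716168799102 [ 0.227079   -1.48151018  0.14722085] t 1.3332999999999995 5
[0.55813209 0.23265057 0.19150265] [-0.33732533  0.14734595  0.14453161] 14.8417
```

```bash
cat >> h.py <<'E'
def seat(f0,fast,slow):
    t=get_tcp_pos(); h=movel([t[0],t[1],t[2]-fast],v=.06,until_force=1.5); t=get_tcp_pos(); print("fast",h,t,mf()-f0)
    if not h:
        h=movel([t[0],t[1],t[2]-slow],v=.02,until_force=1.0)
    t=get_tcp_pos(); print("seat",h,t,mf()-f0,get_time())
    return h
E
python3 - <<'E'
from h import *
s=np.load("st.npz"); seat(s["f0"],.046,.03)
E
```

```text
fast True [0.5578206  0.2325597  0.14624298] [1.51540267 0.52883853 1.44021575]
seat True [0.5578619  0.23260987 0.14642907] [1.44352185 0.70895064 1.2095775 ] 15.6083
```

```bash
python3 - <<'E'
from h import *
s=np.load("st.npz"); f0=s["f0"]; t=get_tcp_pos()
for k in range(5):
    t=get_tcp_pos(); h=movel([.5580,.2327,t[2]-.004],v=.03,until_force=2); wait(.05); f=mf()-f0; print(h,get_tcp_pos(),f)
    if f[2]>2: break
print(get_time())
E
```

```text
True [0.55795639 0.23266746 0.14198285] [ 0.67304613  0.00152249 -0.16613816]
False [0.55795512 0.23267938 0.13789961] [1.22907985 0.35988057 0.33064009]
False [0.55798207 0.23270979 0.13385983] [0.74423081 0.36870244 0.03391453]
False [0.55797876 0.23274586 0.12983386] [0.54322068 0.48893819 0.61337214]
False [0.55802258 0.23269857 0.12586088] [0.60144424 0.65338191 1.67350053]
17.3917
```

```bash
cat >> h.py <<'E'
def tiltq():
    q=(R.from_euler('y',.5)*R.from_euler('z',-np.pi/2)*R.from_euler('x',np.pi)).as_quat(); return np.r_[q[3],q[:3]]
def look(i):
    move_pose([.64,.27,.265],tiltq()); wait(.1)
    C,im=shot("wrist",f"g{i}"); np.savez(f"g{i}.npz",K=C[0],T=C[1])
    move_pose([.60,.235,.30],Q); wait(.1)
    C,im2=shot("wrist",f"p{i}"); np.savez(f"p{i}.npz",K=C[0],T=C[1])
    shot("scene",f"s{i}")
    a=cv2.resize(im[120:250,210:310],None,fx=4,fy=4,interpolation=1)
    b=cv2.resize(im2[190:275,280:365],None,fx=4.6,fy=4.6,interpolation=1)
    b=cv2.copyMakeBorder(b,0,520-b.shape[0],0,0,0); cv2.imwrite(f"pics/l{i}.png",np.hstack([a,b])[:,:,::-1])
E
python3 - <<'E'
from h import *
command_gripper(.8); t=get_tcp_pos(); print(get_grip_width()*88,t,get_time()); wait(.2)
movel([t[0],t[1],.23],v=.2); look(1); print(get_time(),get_ft_force())
# orange pointer tip heights, w1 vs g1
for n in("w1","g1"):
    im=cv2.imread(f"pics/{n}.png")[:,:,::-1].copy()
    m=cv2.inRange(cv2.cvtColor(im,cv2.COLOR_RGB2HSV),(10,170,150),(22,255,255))[:,255:308]
    ys,xs=np.nonzero(m[140:215]); print(n,[(x+255,round(140+ys[xs==x].mean(),2)) for x in range(10,52,6) if (xs==x).any()])
E
```

```text
70.66517730016744 [0.55799042 0.23271108 0.12584552] 17.9833
20.5083 [1.04421113 0.22770049 0.15461568]
w1 [(265, np.float64(176.5)), (271, np.float64(176.5)), (277, np.float64(177.0)), (283, np.float64(177.5)), (289, np.float64(177.5)), (295, np.float64(178.0)), (301, np.float64(178.5))]
g1 [(265, np.float64(170.5)), (271, np.float64(171.5)), (277, np.float64(171.5)), (283, np.float64(171.5)), (289, np.float64(172.5)), (295, np.float64(172.5)), (301, np.float64(172.5))]
```

View pics/l1.png

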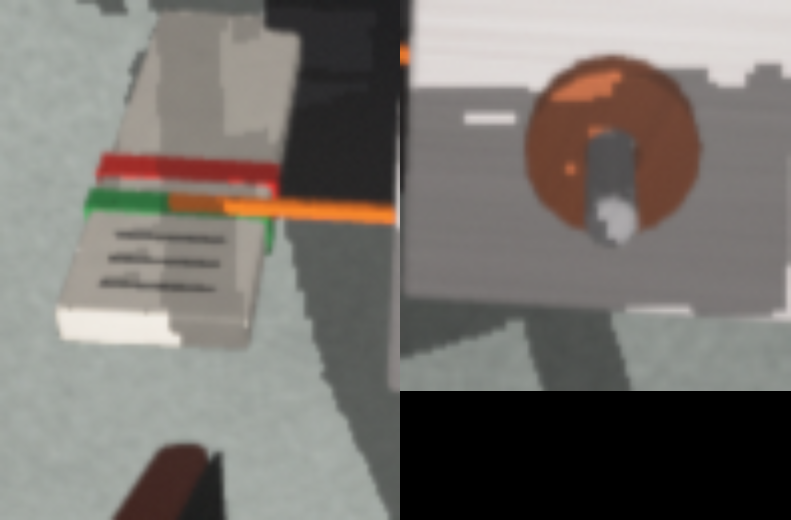

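Collar 1 sits flat on the post at crop (612,145). The pointer moved down by about 8 mm and, allowing for parallax, reads about 26, just short of green. Next I'll fetch the second collar, the one seen at top (373,240).

```bash
python3 - <<'E'
from h import *
z=np.load("p1.npz"); C=(z["K"],z["T"])
for h in(.184,.188,.192): print("tip@",h,onz(C,(326.1,238),h))
movel([.60,.1,.30],v=.4)
C,im,p=pick((.503,-.209),"w5"); np.savez("w5.npz",K=C[0],T=C[1])
cv2.imwrite("pics/c6.png",cv2.resize(im[180:300,250:400],None,fx=4,fy=4)[:,:,::-1])
E
```

```text
tip@ 0.184 [0.555982   0.23340854 0.184     ]
tip@ 0.188 [0.55768861 0.23343901 0.188     ]
tip@ 0.192 [0.55939522 0.23346947 0.192     ]
collar px [ 363.1  185.1 1528.5] diam mm 46.43909883151919 pos [ 0.5609 -0.2465  0.012 ] t 22.4917
```

View pics/c6.png

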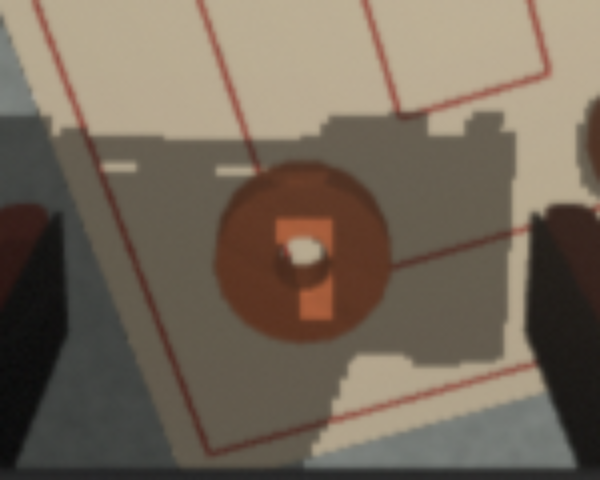

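```bash
python3 - <<'E'
from h import *
z=np.load("w5.npz"); C=(z["K"],z["T"]); p=onz(C,(325.5,244.75),.021); print("collar top",p)
x,y=p[0]-.002,p[1]
movel([x,y,.06]); goto([x,y,.03],n=1); t=get_tcp_pos(); movel([x,y,.005],v=.1)
command_gripper(.3); print("width",get_grip_width()*88,get_time(),get_tcp_pos())
movel([x,y,.15],v=.25); wait(.1); print("width",get_grip_width()*88,get_ft_force(),get_tcp_pos())
C,im=shot("wrist","w6"); np.savez("w6.npz",K=C[0],T=C[1],t=get_tcp_pos()); print(get_time())
cv2.imwrite("pics/c7.png",cv2.resize(im[180:330,230:420],None,fx=3.5,fy=3.5)[:,:,::-1])
E
```

```text
collar top [ 0.50095542 -0.2094402   0.021     ]
width 46.03684190206133 24.8083 [ 0.49900337 -0.20949973  0.00513172]
width 46.16710040167197 [-0.2785525  -0.24701922 -2.51051456] [ 0.49758755 -0.2088193   0.14804158]
25.6917
```

View pics/c7.png

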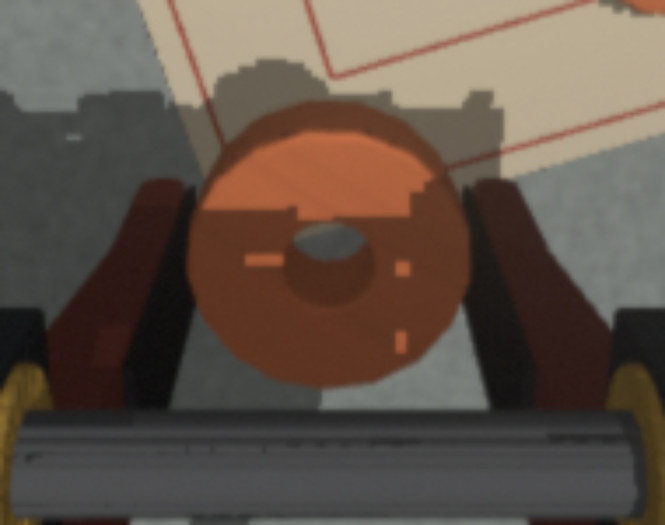

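```bash
python3 - <<'E'
from h import *
z=np.load("w6.npz"); C=(z["K"],z["T"]); t=z["t"]
off=onz(C,(324.1,255.4),t[2]+.0165)-t
tip=np.array([.5562,.2327]); g=tip-off[:2]; print("off",off,"goal",g)
movel([t[0],t[1],.235],v=.3)
move_pose([*g,.235],Q); c=goto([*g,.202],n=3); wait(.15)
f0=mf(); print(get_time(),get_tcp_pos(),"f0",f0)
hit=movel([c[0],c[1],c[2]-.022],v=.02,until_force=1.2); wait(.2)
f=mf()-f0; t=get_tcp_pos(); print(hit,get_time(),t,f)
ok=False
if hit and f[2]>.6: ok=spiral(f0,c[:2],t[2],tmax=9)
print(ok,get_tcp_pos(),mf()-f0,get_time())
np.savez("st.npz",f0=f0,off=off,g=g,c=c)
E
```

```text
off [0.0014991  0.00024325 0.0165    ] goal [0.5547009  0.23245675]
29.3083 [0.55467718 0.23246027 0.20197511] f0 [ 0.02744937  0.12303385 -2.72075071]
False 30.7917 [0.55469829 0.23247042 0.18006977] [ 0.22946212 -0.03885922  0.59384099]
False [0.55469829 0.23247042 0.18006977] [-0.16396564 -0.14191547  0.44923231] 30.825
```

```bash
python3 - <<'E'
from h import *
s=np.load("st.npz"); f0=s["f0"]; x,y=get_tcp_pos()[:2]
for k in range(14):
    t=get_tcp_pos(); h=movel([x,y,t[2]-.004],v=.04,until_force=2); f=mf()-f0; print(h,np.round(get_tcp_pos(),4),np.round(f,2))
    if f[2]>1.3: break
print(get_time())
E
```

```text
False [0.5547 0.2325 0.1758] [0.45 0.   0.75]
False [0.5547 0.2325 0.1716] [0.37 0.3  0.56]
False [0.5547 0.2325 0.1675] [0.15 0.36 0.45]
False [0.5547 0.2325 0.1633] [ 0.2  -0.15  0.36]
False [0.5547 0.2325 0.1591] [ 0.23 -0.17  0.35]
False [0.5547 0.2325 0.155 ] [0.15 0.04 0.7 ]
False [0.5546 0.2325 0.1508] [0.45 0.22 0.55]
False [0.5546 0.2325 0.1466] [0.25 0.07 0.38]
False [0.5547 0.2325 0.1424] [0.45 0.19 0.31]
False [0.5547 0.2325 0.1384] [ 0.01 -0.19  0.96]
False [0.5547 0.2325 0.1343] [-0.07 -0.28  2.75]
33.9917
```

```bash
python3 - <<'E'
from h import *
command_gripper(.8); t=get_tcp_pos(); wait(.2)
movel([t[0],t[1],.23],v=.2); look(2); print(get_time(),get_ft_force())
for n in("w1","g1","g2"):
    im=cv2.imread(f"pics/{n}.png")[:,:,::-1].copy(); z=np.load(f"{n}.npz"); C=(z["K"],z["T"])
    hsv=cv2.cvtColor(im,cv2.COLOR_RGB2HSV); m=cv2.inRange(hsv,(10,150,100),(22,255,255))
    # near pan end of pointer, col 290-304
    ys,xs=np.nonzero(m[130:215,288:306]); c=(xs.mean()+288,ys.mean()+130)
    ends=np.nonzero(m[130:215,245:306].any(0))[0]+245
    # height of pointer on plane x through its place: intersect ray with vertical plane x=X0
    o,d=ray(C,c); print(n,np.round(c,2),"cols",ends.min(),ends.max(),[(X,round(float((o+d*(X-o[0])/d[0])[2]),4)) for X in(.60,.61)])
E
```

```text
37.0667 [ 0.11657498  0.7286299  -0.02993923]
w1 [296.38 178.05] cols 251 305 [(0.6, 0.1524), (0.61, 0.1644)]
g1 [296.55 172.25] cols 252 305 [(0.6, 0.145), (0.61, 0.1575)]
g2 [296.29 167.85] cols 254 305 [(0.6, 0.138), (0.61, 0.1508)]
```

View pics/l2.png

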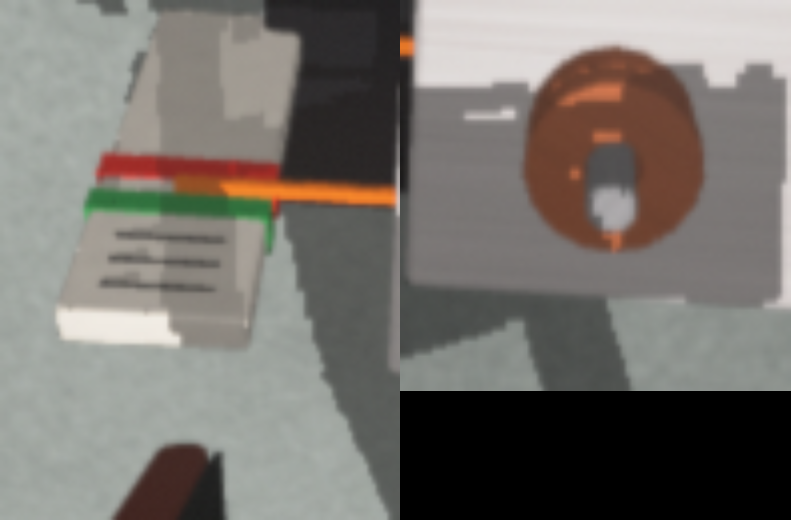

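```bash
python3 - <<'E'
from h import *
def L(n):
    z=np.load(f"{n}.npz"); return (z["K"],z["T"]),cv2.cvtColor(cv2.imread(f"pics/{n}.png")[:,:,::-1].copy(),cv2.COLOR_RGB2HSV)
def cen(h,lo,hi,box):
    x0,x1,y0,y1=box; ys,xs=np.nonzero(cv2.inRange(h,lo,hi)[y0:y1,x0:x1]); return xs,ys
for a,b in(("g1","p1"),("g2","p2")):
    Ca,ha=L(a);Cb,hb=L(b); P={}
    for nm,lo,hi in(("ptr",(10,150,90),(22,255,255)),("green",(55,120,40),(80,255,255)),("red",(0,170,80),(4,255,255))):
        u=[]
        for h,bx in((ha,(225,306,130,215)),(hb,(200,282,160,240))):
            xs,ys=cen(h,lo,hi,bx); k=xs<=xs.min()+3   # left end
            u.append((xs[k].min()+bx[0],ys[k].mean()+bx[2]))
        p,g=tri(Ca,u[0],Cb,u[1]); P[nm]=p; print(a,nm,np.round(u,1).tolist(),np.round(p,4),round(g,4))
    print(" reading ~",34.5-(P["ptr"][2]-P["green"][2])*1e3)
E
```

```text
g1 ptr [[252.0, 170.4], [231.0, 198.5]] [0.5798 0.35   0.1168] 0.0003
g1 green [[231.0, 170.1], [213.0, 200.8]] [0.5748 0.3756 0.1098] 0.0004
g1 red [[235.0, 160.8], [218.0, 197.4]] [0.5743 0.3754 0.0917] 0.0002
 reading ~ 27.518488085363277
g2 ptr [[254.0, 165.5], [233.0, 196.4]] [0.5804 0.3494 0.1088] 0.0011
g2 green [[232.0, 169.8], [213.0, 200.8]] [0.5747 0.3752 0.1094] 0.0008
g2 red [[235.0, 160.9], [218.0, 197.5]] [0.5743 0.3754 0.0919] 0.0002
 reading ~ 35.06740673676137
```

```bash
python3 -c "
from station import *
job_done(); print(get_time())"
```

```text
the job is handed in; nothing more can be done
the job is handed in; nothing more can be done
```

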